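# Fold the chip guard and hang it on its cleat

## Robot

A 6-joint arm with a two-finger parallel gripper is mounted at the origin on the work surface. World frame = base frame: x ahead of the robot, y to its left, z up, the work surface at z = 0. Lengths are in mm, angles in degrees, forces in N, time in s.
With the tool pointing down it reaches from about 300 to 850 mm from the base axis. Payload 4.2 kg.
Tool frame: the origin (TCP) lies on the centre line of the jaws, within the pads' length; the fingertips stand 8 mm ahead of it and the grasp point (between the pads) lies 11 mm behind it; z points along the fingers, y is the line along which they close (so a half turn about z gives the same grasp; the last joint's range is limited). The gripper opens to 91 mm and grips with 3 to 60 N. Pads are 32 mm wide; open, the fingers measure 118 mm over their backs; the gripper's body (76 mm by 178 mm) begins 60 mm behind the grasp point.
Start: joints at [74.943, 18.312, 89.639, -0, 72.044, -1.146], TCP at [138.243, 558.15, 221.976] pointing down, gripper open.
Joint ranges: [-177.97, 177.97], [-48.28, 115.42], [12.27, 149.76], [-77.06, 257.06], [2.81, 150.46], [-146.56, 146.56]. Speed limits (degrees/s): [147.25, 147.25, 180, 180, 180, 180].

## Interface

Orientations are given as [roll, pitch, yaw] about the fixed x, y, z axes, in that order (R = Rz(yaw) Ry(pitch) Rx(roll)).
In Python, from workcell import telemetry, eyes, ticket gives the robot as it stands. The module is installed in compiled form; this text tells all that it offers.
- The arm moves only by the shell command python3 -m crank 'ROWS' [OPENING] [FORCE]. ROWS is JSON, a list of rows, each an object of numbers: "dx", "dy", "dz": the shift along the world's x, y, z normalised to -1 to 1, where 1 is 80 cm; "yaw": the turn about the world's z normalised to -1 to 1, where 1 is 5 degrees. A call has 1 to 10 rows; each row shifts and turns the commanded pose from where the row before left it; what a row does not reach is not made up. A row lasts 1/8 s, in which the tool goes at most 62.5 mm and 10.7 degrees, less where a joint would pass 70% of its speed; a pose out of reach is approached as far as the arm can. A call with a number of a shift or a turn outside -1 to 1 is refused whole. A call with a gripper value outside its range is refused whole. OPENING is the opening, from 0 (shut) to 1 (fully open), set as the call begins (- or left out, the last holds). The fingers move at their own pace and stop on an object; FORCE is the grip in N (left out, the last holds). Time passes only in rows, so rows that do not move let the fingers close. It gives the time, the measured TCP pose, the force, the opening and the grip force at its end, in the units of the state.
- telemetry.state(): the state, without advancing time (a new reading comes with each control period).
- eyes.grab_frame(name): name is "side" or "top"; returns the picture (420x560x3 uint8, red, green, blue); there is no depth.
- eyes.calibration(name): a dict with "camera_matrix" (3x3 intrinsics, pixels), "world_from_camera" (4x4, takes a point from camera to world coordinates). Camera axes: x right, y down, z forward; pixel columns grow to the right and rows downward; lengths in mm; the calibration is good to about 2 mm. A picture is of the moment at which its call begins. calibration takes no time and is no camera call.
- ticket.job_done(): hands the job in; it is judged then, once.
The state is a dict: "time_s": time; "qpos": joint angles; "qvel": joint speeds; "effort": joint torques, N m; "ee_pos": TCP position; "ee_rot": TCP orientation; "force": force on the tool from outside, world axes, zero at the start; "torque": the same for the moment, N m; "gripper_width": finger opening in mm; "gripper_force": force on a finger pad.
Only numpy, scipy, OpenCV 4.12 (cv2) and the standard library are available. Lean on these libraries where they do the work, as an engineer would, in place of code of your own. Each camera call takes 0.05 s, during which the arm holds its last target. There are 200 camera calls.

## Task

The specimen is finished, so put its three-leaf chip guard away: take the guard clear of the specimen, stand it upright on free bench, and fold first the white leaf flat against the blue back leaf, then the yellow leaf flat over the white one. Take up the folded guard and hook the slanting strip on its rear over the aluminium cleat of the low plywood board, so that it hangs upright, fully home on the rail and shut. Leave the specimen, jar, brush and tray where they are.

Things in the scene. Friction and masses are not known exactly. Their poses are not given: they have to be found in the camera images.
- guard: Chip guard, 0.47 kg: 3 upright framed clear leaves, each 160 mm high, 10 thick, bars 16 wide, a U on the bench open to the robot. Frame of the blue back leaf (170 wide): origin centre of its underside, x out of its rear (away from the U's hollow), y along it to the robot's left, z up. Pinch its plain top edge to lift it open (mass centre then 35 mm ahead of it). Shut, the pack fills x -27 to 5 mm.
- leaf_in (a joint): White leaf's angle: 0 flat on the back leaf's front, 1.57 square to it, 2.3 at most. Stiff hinge (0.06 N m), stays where left. Hinge line at guard x -5.5, y 85 mm. The leaf runs 5 to 151 mm from it, shuts towards -y, opens towards -x; mid plane 5.5, outer face 10.5 mm outside the hinge line; shut it fills x -16 to -6. It cannot shut once the yellow leaf is shut.
- leaf_out (a joint): Yellow leaf's angle: 0 flat over the shut white leaf, 1.57 square to the back leaf, 2.3 at most. Same stiff hinge, on stand-off blocks: hinge line at guard x -11, y -85 mm. The leaf runs 7 to 153 mm from it, shuts towards +y, opens towards -x; mid plane 11, outer face 16 mm outside the hinge line; shut it fills x -27 to -17.
- leaf_in_edge (a point): Top corner of the white leaf's free edge, at mid thickness, 160 mm up. Pushed shut from outside, it may turn the light guard a little on the bench.
- leaf_out_edge (a point): Top corner of the yellow leaf's free edge, at mid thickness, 160 mm up. Pushed shut from outside, it may turn the light guard a little on the bench.
- strip_tip (a point): Middle of the lower free edge of the aluminium strip on the guard's rear, at guard (30, 0, 85) mm. The strip, 130 mm long in y, is a lip 4 mm thick sloping 45 degrees down and rearward from (x 5, z 110) to this edge; its flange, 3 mm, lies on the leaf up to z 120. Below it a black rubber batten, z 0 to 16, reaches back to x 31.4 as its foot and holds it off the board.
- board: Plywood board fixed on the bench, left or right of the guard, 300 mm wide (y), 130 high, 18 thick, feet behind. Origin: middle of the foot of its front (robot-side) face; x backward, z up. The guard hangs on the front. Hung home, strip_tip is at board x -1.4, z 105 mm and the guard's origin at x -31.4, z 20, with the board's yaw; keep within 70 mm of the middle in y.
- cleat (a point): Middle of the upper free edge of the cleat rail, at board (-21, 0, 119) mm: a smooth aluminium lip 4 mm thick, 260 long in y, sloping 45 degrees up and forward from the board's face at z 98; uppermost z 120.3. It leaves a V-groove behind it. Coming down with strip_tip at board x -12 to -4 mm, the strip enters the groove and, let go, slides down it home.
- specimen: Fossil in grey rock in a white half plaster jacket, about 74 x 80 mm, 78 high, 0.55 kg, loose inside the U, its middle about 70 mm in front of the back leaf. Origin: centre of its underside. It stops the leaves from folding there.
- jar: Amber jar, black cap, 60 mm across, 105 high, upright at the far left. Origin: centre of its underside.
- brush: Brush 170 mm long, lying at the far left. Origin: under its middle.
- tray: Cardboard tray of rock fragments, 100 x 130 mm, 30 high, at the far right. Origin: centre of its underside.
Not all that is in view belongs to the job. There is more than one size of the guard; the job needs the largest.

How it is judged (in metres and radians):
On the way, in this order (a step that is already met when the one before it is completed fails the run):
1. the white leaf is folded flat against the back leaf, the guard standing on the bench and the yellow leaf still open (value of joint leaf_in below 0.12 rad and value of joint leaf_out above 0.25 rad and height (world z) of guard below 0.012 m and angle between guard's own z axis and vertical below 0.2 rad), for 0.2 s.
2. the yellow leaf is folded flat over it (value of joint each of leaf_in, leaf_out below 0.12 rad), for 0.2 s.
At the end, for the whole second after the job is handed in: Guard at rest on the cleat: lower edge of its rear strip at board x -6 to +2 mm, z 105 mm within 4 mm, within 70 mm of the rail's middle, guard upright and parallel to the board within 0.08 rad, both leaves shut to under 0.12 rad; specimen and bystanders where they were (all of step 2 and x of strip_tip in the frame of board between -0.006 and 0.002 m and y of strip_tip in the frame of board between -0.07 and 0.07 m and z of strip_tip in the frame of board between 0.101 and 0.109 m and angle between guard's own z axis and vertical below 0.08 rad and angle between the x axis of guard and the x axis of board, either way round below 0.08 rad and linear speed of guard below 0.02 m/s); the robot touches nothing.
It fails at once if the specimen is shifted or tipped (10 mm, 0.2 rad) (distance of specimen from where it was at the start of the episode above 0.01 m or angle between specimen's own z axis and vertical above 0.2 rad).
It fails at once if the guard is knocked or laid over (angle between guard's own z axis and vertical above 0.6 rad).
It fails at once if the jar, the brush or the tray is disturbed (distance of any of jar, brush, tray from where it was at the start of the episode above 0.02 m).
It also fails if it takes over 72 s, if anything falls off the work surface, if the arm or the gripper's body presses on something with over 40 N, if the wrist force passes 120 N, or if a joint passes its speed limit or range.

## Working session

There is one attempt and no reset: what is moved stays moved. The work goes in short steps, Python scripts to look and compute and a shell command to move; the robot and the scene stay as the last step left them, time stands still between calls to the robot, and variables do not carry over. Pictures are saved under pics/ and viewed, at most 11 in all, crops included, and the job is handed in when it is done.

```bash
mkdir -p pics
python3 - <<'E'
from workcell import telemetry, eyes
import cv2,numpy as np
for n in("side","top"):
    im=eyes.grab_frame(n); cv2.imwrite(f"pics/{n}0.png",im[:,:,::-1])
    c=eyes.calibration(n); print(n,np.round(c["camera_matrix"],1).tolist(),np.round(c["world_from_camera"],3).tolist())
a=cv2.imread("pics/side0.png");b=cv2.imread("pics/top0.png")
s=telemetry.state();print({k:s[k] for k in("time_s","ee_pos","ee_rot","gripper_width")})
E
```

```text
side [[531.9, 0.0, 272.6], [0.0, 531.9, 214.7], [0.0, 0.0, 1.0]] [[0.083, -0.565, 0.821, -865.915], [-0.997, -0.05, 0.066, -147.299], [0.004, -0.824, -0.567, 1100.839], [0.0, 0.0, 0.0, 1.0]]
top [[380.0, 0.0, 277.4], [0.0, 380.0, 210.5], [0.0, 0.0, 1.0]] [[0.011, -0.982, 0.187, 291.078], [-1.0, -0.009, 0.009, -34.005], [-0.008, -0.187, -0.982, 1593.737], [0.0, 0.0, 0.0, 1.0]]
{'time_s': 0.1, 'ee_pos': array([138.13384432, 557.71849153, 221.2010003 ]), 'ee_rot': array([-1.79909466e+02, -2.19205042e-04,  1.66088658e+02]), 'gripper_width': 91.40235387401911}
```

View pics/side0.png

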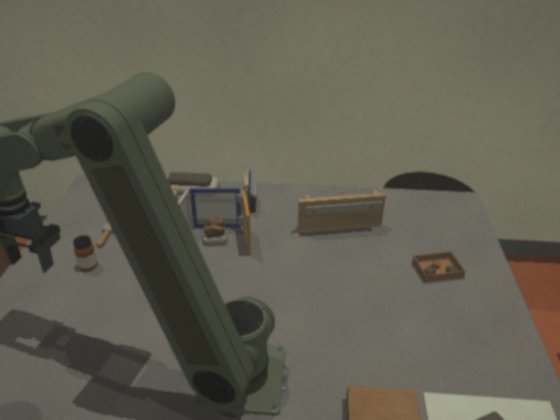

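View pics/top0.png

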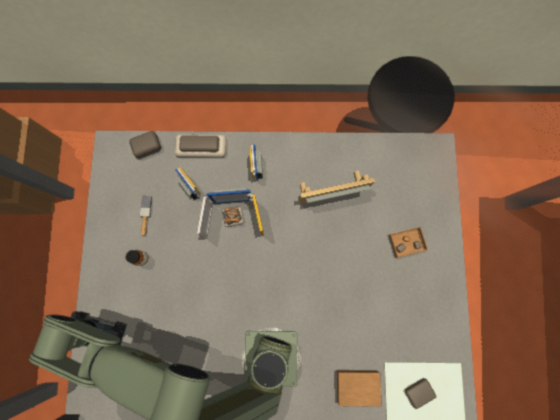

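The top view shows three candidates: the open U at (230,210) around the specimen, and two small folded guards at (187,182) and (256,162). The open U fits because it is the largest and has the specimen inside. I'll confirm in a crop.

```bash
cat > h.py <<'E'
from workcell import telemetry, eyes
import cv2,numpy as np
CAL={n:eyes.calibration(n) for n in("side","top")}
def ray(n,u,v):
    K=CAL[n]["camera_matrix"];T=CAL[n]["world_from_camera"]
    d=T[:3,:3]@np.linalg.solve(K,[u,v,1.]);return T[:3,3],d
def onz(n,u,v,z):
    o,d=ray(n,u,v);return o+d*(z-o[2])/d[2]
def proj(n,p):
    K=CAL[n]["camera_matrix"];T=np.linalg.inv(CAL[n]["world_from_camera"])
    q=K@(T[:3,:3]@np.asarray(p,float)+T[:3,3]);return q[:2]/q[2]
def tri(us,ut):
    (a,d),(b,e)=ray("side",*us),ray("top",*ut)
    d=d/np.linalg.norm(d);e=e/np.linalg.norm(e)
    s=np.linalg.lstsq(np.c_[d,-e],b-a,rcond=None)[0]
    p,q=a+d*s[0],b+e*s[1];return (p+q)/2,np.linalg.norm(p-q)
def grab(n,tag):
    im=eyes.grab_frame(n)[:,:,::-1].copy();cv2.imwrite(f"pics/{n}{tag}.png",im);return im
def crop(im,x,y,w,h,W,H):
    c=cv2.resize(im[y:y+h,x:x+w],(W,H),interpolation=cv2.INTER_CUBIC)
    k=W/w
    for g in range((x//10+1)*10,x+w,10):
        cv2.putText(c,str(g),(int((g-x+.5)*k)-10,8),0,.3,(0,255,255));cv2.line(c,(int((g-x+.5)*k),10),(int((g-x+.5)*k),14),(0,255,255))
    for g in range((y//10+1)*10,y+h,10):
        cv2.putText(c,str(g),(0,int((g-y+.5)*k)+4),0,.3,(0,255,255))
    return c
E
python3 - <<'E'
from h import *
s=cv2.imread("pics/side0.png");t=cv2.imread("pics/top0.png")
cv2.imwrite("pics/c0.png",np.vstack([crop(t,170,140,220,100,800,364),crop(s,160,165,240,70,800,233)]))
E
```

```text
(no output)
```

View pics/c0.png

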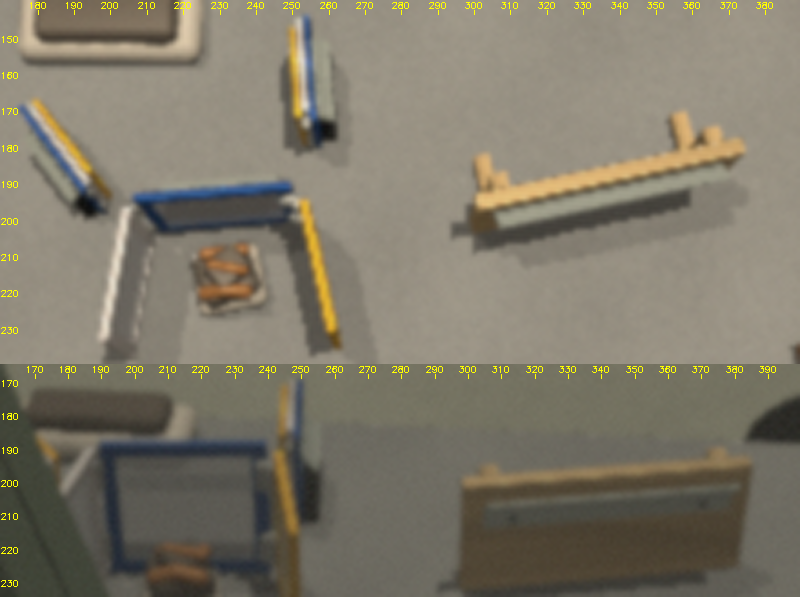

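```bash
cat >> h.py <<'E'
def mask(im,lo,hi):return cv2.inRange(cv2.cvtColor(im,cv2.COLOR_BGR2HSV),lo,hi)
def blobs(m,x0,y0,x1,y1,amin=15):
    r=np.zeros_like(m);r[y0:y1,x0:x1]=m[y0:y1,x0:x1]
    n,l,st,c=cv2.connectedComponentsWithStats(r)
    return [(l==i) for i in range(1,n) if st[i,4]>=amin]
BLUE=((100,110,50),(130,255,255));YEL=((18,120,120),(32,255,255))
def topfit(n,M,z,lo,hi,which=0,off=(-.5,.5)):
    """upper(0)/lower(1) edge of mask for columns lo..hi -> line on plane z"""
    P=[]
    for u in range(lo,hi):
        v=np.where(M[:,u])[0]
        if len(v):P.append((u,v[0]-.5 if which==0 else v[-1]+.5))
    a,b=np.polyfit(*np.array(P).T,1)
    r=np.std([p[1]-a*p[0]-b for p in P])
    return a,b,r
E
python3 - <<'E'
from h import *
t=cv2.imread("pics/top0.png");s=cv2.imread("pics/side0.png")
h=cv2.cvtColor(t,cv2.COLOR_BGR2HSV)
for u in(215,230,242): print(u,[tuple(map(int,h[v,u])) for v in range(184,203)])
for u in(315,340,360): print(u,[tuple(map(int,h[v,u])) for v in range(178,206)])
B=mask(t,*BLUE)
for b in blobs(B,170,140,280,240):
    ys,xs=np.where(b);print("blue",xs.min(),xs.max(),ys.min(),ys.max(),b.sum())
Y=mask(t,*YEL)
for b in blobs(Y,170,140,400,240):
    ys,xs=np.where(b);print("yel",xs.min(),xs.max(),ys.min(),ys.max(),b.sum())
E
```

```text
215 [(20, 35, 151), (20, 34, 150), (20, 35, 153), (19, 35, 153), (20, 36, 154), (21, 35, 155), (24, 32, 157), (30, 20, 151), (105, 56, 141), (107, 135, 140), (108, 156, 126), (110, 87, 88), (15, 14, 75), (19, 26, 78), (13, 23, 77), (30, 4, 70), (111, 27, 66), (111, 76, 64), (110, 115, 60)]
230 [(20, 35, 152), (20, 35, 152), (21, 34, 149), (23, 36, 149), (20, 37, 153), (24, 34, 158), (37, 15, 151), (107, 79, 145), (107, 147, 139), (108, 154, 104), (108, 71, 72), (0, 7, 70), (19, 27, 75), (20, 31, 75), (19, 28, 73), (0, 7, 73), (107, 24, 75), (107, 69, 70), (109, 31, 66)]
242 [(21, 36, 150), (20, 37, 153), (22, 37, 153), (21, 35, 154), (23, 34, 158), (33, 17, 147), (107, 72, 139), (108, 145, 135), (107, 157, 104), (109, 76, 74), (20, 11, 70), (15, 34, 76), (17, 31, 74), (17, 24, 75), (20, 10, 73), (108, 17, 75), (107, 57, 72), (107, 34, 67), (16, 30, 92)]
315 [(20, 35, 151), (20, 35, 152), (20, 35, 153), (21, 35, 152), (20, 35, 153), (20, 35, 152), (21, 32, 151), (21, 36, 150), (21, 36, 149), (20, 35, 152), (20, 35, 152), (19, 55, 167), (19, 96, 201), (18, 115, 222), (19, 117, 227), (1
[... 488 characters left out ...]
 29, 71), (20, 32, 71), (24, 36, 71), (22, 32, 88), (19, 35, 123), (20, 35, 131), (21, 33, 133), (19, 36, 134), (21, 36, 134)]
360 [(17, 111, 190), (18, 119, 161), (18, 121, 158), (18, 119, 195), (18, 120, 209), (18, 117, 214), (19, 113, 199), (19, 103, 139), (21, 63, 117), (25, 40, 140), (29, 34, 156), (26, 37, 159), (27, 36, 150), (26, 34, 129), (21, 35, 123), (19, 35, 123), (21, 33, 122), (21, 36, 122), (21, 35, 123), (22, 36, 128), (20, 35, 131), (22, 35, 130), (19, 33, 130), (20, 35, 130), (20, 35, 131), (21, 36, 135), (20, 35, 144), (20, 36, 148)]
blue 207 249 190 202 112
yel 249 252 148 172 48
yel 179 195 168 187 49
yel 356 360 173 180 18
yel 302 307 185 192 18
yel 252 262 195 231 139
```

```bash
cat >> h.py <<'E'
def cross(f,lev,i0,i1,up):
    """first subpixel crossing of profile f between indexes i0..i1"""
    for i in range(i0,i1):
        a,b=f[i],f[i+1]
        if (up and a<lev<=b) or (not up and a>=lev>b): return i+(lev-a)/(b-a)
def edge(f,lo,hi,r,lev,up):
    """r(u)->(v0,v1). robust line v=a*u+b; returns points ends"""
    P=np.array([(u,c) for u in range(lo,hi+1) for c in [cross(f[:,u].astype(float),lev,*r(u),up)] if c is not None])
    for _ in range(3):
        l=np.polyfit(P[:,0],P[:,1],1);e=P[:,1]-np.polyval(l,P[:,0]);P=P[abs(e)<max(.25,2*e.std())]
    return l,e.std(),len(P)
def yaw(p,q):return np.degrees(np.arctan2(*( (q-p)[[1,0]])))
E
python3 - <<'E'
from h import *
t=cv2.imread("pics/top0.png")
V=t.max(2);BR=t[:,:,0].astype(float)-t[:,:,2]
def line(l,z,us):return [onz("top",u,np.polyval(l,u),z) for u in us]
l,e,n=edge(BR,210,246,lambda u:(184,197),27,True);P=line(l,160,(210,246));print("guard rear top",e,n,np.round(P,1).tolist(),"yaw of y axis",yaw(P[1],P[0]))
# ends along the bar centre
for z in(160,):
  row=[BR[:,u].max() for u in range(200,258)];print([int(x) for x in row])
mid=lambda u:np.polyval((-14/74,195+301*14/74),u)
for nm,lev,up,r,z in(("rear",185,True,lambda u:(int(mid(u))-9,int(mid(u))+1),130),("front",165,False,lambda u:(int(mid(u))-3,int(mid(u))+6),130),("cleat",120,False,lambda u:(int(mid(u))+5,int(mid(u))+14),118)):
    l,e,n=edge(V,310,354,r,lev,up);P=line(l,z,(310,354));print(nm,e,n,np.round(P,1).tolist(),yaw(P[1],P[0]))
S=V.astype(int)
for k in(1,2,3):
  print([int(S[int(round(mid(u)))-k,u]) for u in range(296,306)],[int(S[int(round(mid(u)))-k,u]) for u in range(370,380)])
E
```

```text
guard rear top 0.05576491617616913 37 [[632.8, 242.3, 160.0], [645.5, 102.8, 160.0]] yaw of y axis 95.20282219934147
[2, 3, 3, 3, 3, 1, 18, 64, 85, 86, 88, 86, 87, 83, 81, 77, 77, 77, 78, 82, 87, 88, 86, 88, 88, 87, 85, 80, 73, 78, 80, 84, 87, 87, 88, 88, 87, 88, 87, 84, 78, 78, 77, 79, 81, 84, 86, 87, 86, 63, 9, -3, -4, 29, 59, 62, 69, 32]
rear 0.14391291442077253 44 [[649.9, -148.0, 130.0], [689.1, -322.8, 130.0]] 102.62419926795968
front 0.1327802009385683 45 [[631.3, -147.9, 130.0], [671.8, -322.4, 130.0]] 103.07464561788808
cleat 0.0355193393753002 45 [[608.8, -148.7, 118.0], [648.9, -324.0, 118.0]] 102.89301663182641
[153, 150, 145, 149, 158, 212, 226, 226, 213, 218] [210, 204, 197, 204, 191, 166, 156, 153, 155, 152]
[153, 153, 153, 151, 155, 190, 209, 213, 164, 182] [206, 206, 207, 196, 177, 160, 155, 155, 155, 153]
[151, 152, 152, 151, 147, 144, 163, 169, 137, 162] [198, 202, 203, 184, 163, 155, 155, 155, 153, 153]
```

The measurements agree with the given sizes: guard yaw is about 5.2°, its top centre about (634,172), and its length about 168 mm. The board yaw is 12.9°, its front middle about (656,-256), and the board and cleat thicknesses are right. I'm moving above the guard.

```bash
python3 -m crank '[{"dx":0.05,"dy":-0.04,"dz":0.015,"yaw":-1},{"dx":0.05,"dy":-0.04,"dz":0.015,"yaw":-1},{"dx":0.05,"dy":-0.04,"dz":0.015,"yaw":-1},{"dx":0.05,"dy":-0.04,"dz":0.015,"yaw":-1},{"dx":0.05,"dy":-0.04,"dz":0.015,"yaw":-1},{"dx":0.05,"dy":-0.04,"dz":0.01,"yaw":-1},{"dx":0.05,"dy":-0.04,"dz":0.01,"yaw":-1},{"dx":0.05,"dy":-0.04,"yaw":-1},{"dx":0.05,"dy":-0.04,"yaw":-1},{"dx":0.05,"dy":-0.04,"yaw":-1}]' 1 50; python3 -m crank '[{"dx":0.04,"dy":-0.03,"yaw":-1},{"dx":0.04,"dy":-0.03,"yaw":-1},{"dx":0.04,"dy":-0.02,"yaw":-1},{"yaw":-1},{"yaw":-0.18},{"yaw":0}]'
python3 - <<'E'
from h import *
t=grab("top","1");s=grab("side","1")
st=telemetry.state();print(st["ee_pos"],st["ee_rot"],st["qpos"])
cv2.imwrite("pics/c1.png",np.vstack([crop(t,150,140,220,130,800,473)]))
E
```

```text
[138.15905919 557.86568206 221.45786598] [-1.79939549e+02 -1.06925969e-03  1.66089489e+02] [ 7.49437281e+01  1.83373271e+01  8.96777675e+01 -1.46878815e-04
  7.20453654e+01 -1.14571587e+00]validation failed for argument at $[7]...
validation failed for argument at $[0]...
```

```bash
python3 -m crank '[{"dx":0.05,"dy":-0.04,"dz":0.015,"yaw":-1},{"dx":0.05,"dy":-0.04,"dz":0.015,"yaw":-1},{"dx":0.05,"dy":-0.04,"dz":0.015,"yaw":-1},{"dx":0.05,"dy":-0.04,"dz":0.015,"yaw":-1},{"dx":0.05,"dy":-0.04,"dz":0.015,"yaw":-1},{"dx":0.05,"dy":-0.04,"dz":0.01,"yaw":-1},{"dx":0.05,"dy":-0.04,"dz":0.01,"yaw":-1},{"dx":0.05,"dy":-0.04,"dz":0,"yaw":-1},{"dx":0.05,"dy":-0.04,"dz":0,"yaw":-1},{"dx":0.05,"dy":-0.04,"dz":0,"yaw":-1}]' 1 50; python3 -m crank '[{"dx":0.04,"dy":-0.03,"dz":0,"yaw":-1},{"dx":0.04,"dy":-0.03,"dz":0,"yaw":-1},{"dx":0.04,"dy":-0.02,"dz":0,"yaw":-1},{"dx":0,"dy":0,"dz":0,"yaw":-1},{"dx":0,"dy":0,"dz":0,"yaw":-0.18},{"dx":0,"dy":0,"dz":0,"yaw":0}]'
python3 - <<'E'
from h import *
t=grab("top","1");s=grab("side","1")
st=telemetry.state();print(st["ee_pos"],st["ee_rot"],st["qpos"])
E
```

```text
time_s: 1.45
ee_pos: [539.4, 236.9, 297.9]
ee_rot: [180.0, -0.0, 115.9]
force: [0.0, 0.8, 0.8]
gripper_width: 91.3
gripper_force: 0.0
time_s: 2.2
ee_pos: [633.9, 174.4, 298.0]
ee_rot: [-180.0, 0.0, 95.3]
force: [0.2, 0.5, 0.8]
gripper_width: 91.1
gripper_force: 0.0
[633.88891532 174.49911818 298.19220498] [ 1.79983150e+02 -1.77363489e-03  9.52697941e+01] [ 1.43895760e+01  2.42455377e+01  6.97293513e+01 -9.21717075e-04
  8.60081930e+01  9.11984622e+00]
```

```bash
python3 -m crank '[{"dx":0,"dy":-0.003,"dz":-0.05,"yaw":0},{"dx":0,"dy":0,"dz":-0.05,"yaw":0},{"dx":0,"dy":0,"dz":-0.05,"yaw":0},{"dx":0,"dy":0,"dz":-0.046,"yaw":0},{"dx":0,"dy":0,"dz":0,"yaw":0}]' 1 50;  python3 -m crank '[{"dx":0,"dy":0,"dz":0,"yaw":0},{"dx":0,"dy":0,"dz":0,"yaw":0},{"dx":0,"dy":0,"dz":0,"yaw":0},{"dx":0,"dy":0,"dz":0,"yaw":0},{"dx":0,"dy":0,"dz":0,"yaw":0},{"dx":0,"dy":0,"dz":0,"yaw":0}]' 0 50
```

```text
time_s: 2.92
ee_pos: [632.0, 171.6, 138.4]
ee_rot: [-179.6, 0.1, 95.2]
force: [-0.4, -1.3, 0.4]
gripper_width: 91.6
gripper_force: 0.0
time_s: 3.68
ee_pos: [634.2, 171.7, 141.2]
ee_rot: [180.0, 0.0, 95.2]
force: [0.2, -0.1, 0.0]
gripper_width: 33.9
gripper_force: 0.0
```

```bash
python3 -m crank '[{"dx":0,"dy":0,"dz":0,"yaw":0},{"dx":0,"dy":0,"dz":0,"yaw":0},{"dx":0,"dy":0,"dz":0,"yaw":0},{"dx":0,"dy":0,"dz":0,"yaw":0},{"dx":0,"dy":0,"dz":0,"yaw":0}]' 0 50; python3 -m crank '[{"dx":0,"dy":0,"dz":0.01,"yaw":0},{"dx":0,"dy":0,"dz":0.03,"yaw":0},{"dx":0,"dy":0,"dz":0.04,"yaw":0},{"dx":0,"dy":0,"dz":0.04,"yaw":0},{"dx":0,"dy":0,"dz":0.03,"yaw":0},{"dx":0,"dy":0,"dz":0,"yaw":0}]'
python3 - <<'E'
from h import *
t=grab("top","2");s=grab("side","2")
cv2.imwrite("pics/c2.png",np.hstack([crop(t,150,110,200,160,500,400),crop(s,180,100,120,160,300,400)]))
E
```

```text
time_s: 4.3
ee_pos: [634.6, 171.8, 141.2]
ee_rot: [180.0, -0.0, 95.2]
force: [2.4, 0.4, -0.7]
gripper_width: 9.8
gripper_force: 50.0
time_s: 5.05
ee_pos: [634.6, 171.9, 263.0]
ee_rot: [179.8, -0.0, 95.2]
force: [-0.4, -0.6, -5.2]
gripper_width: 9.4
gripper_force: 50.0
```

View pics/c2.png

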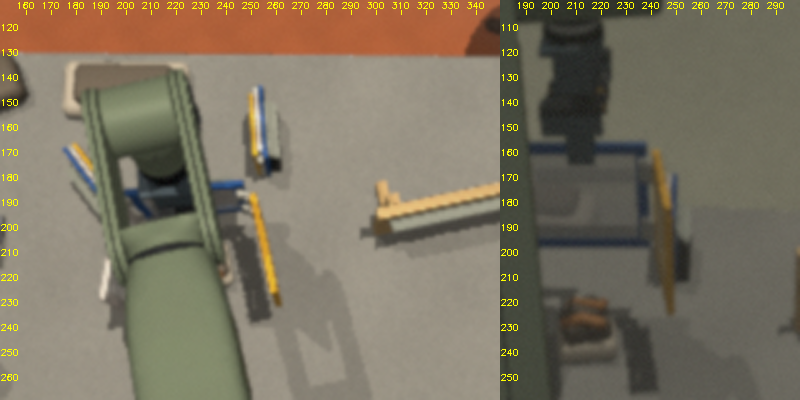

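```bash
python3 -m crank '[{"dx":-0.01,"dy":-0.03,"dz":0,"yaw":0},{"dx":-0.02,"dy":-0.05,"dz":0,"yaw":-0.5},{"dx":-0.025,"dy":-0.055,"dz":0,"yaw":-0.5},{"dx":-0.025,"dy":-0.055,"dz":0,"yaw":-0.04},{"dx":-0.025,"dy":-0.05,"dz":0,"yaw":0},{"dx":-0.0135,"dy":-0.0375,"dz":0,"yaw":0},{"dx":0,"dy":0,"dz":0,"yaw":0},{"dx":0,"dy":0,"dz":0,"yaw":0}]'; python3 -m crank '[{"dx":0,"dy":0,"dz":-0.03,"yaw":0},{"dx":0,"dy":0,"dz":-0.04,"yaw":0},{"dx":0,"dy":0,"dz":-0.04,"yaw":0},{"dx":0,"dy":0,"dz":-0.03,"yaw":0},{"dx":0,"dy":0,"dz":-0.008,"yaw":0},{"dx":0,"dy":0,"dz":-0.002,"yaw":0},{"dx":0,"dy":0,"dz":0,"yaw":0}]'
```

```text
time_s: 6.15
ee_pos: [538.8, -50.4, 260.4]
ee_rot: [-179.9, -0.0, 89.9]
force: [0.4, 0.4, -5.7]
gripper_width: 9.8
gripper_force: 50.0
time_s: 7.02
ee_pos: [540.1, -50.1, 141.9]
ee_rot: [179.9, 0.0, 90.0]
force: [0.3, -0.1, -5.3]
gripper_width: 9.8
gripper_force: 50.0
```

```bash
python3 -m crank '[{"dx":0,"dy":0,"dz":-0.002,"yaw":0},{"dx":0,"dy":0,"dz":-0.001,"yaw":0},{"dx":0,"dy":0,"dz":0,"yaw":0}]'
```

```text
time_s: 7.4
ee_pos: [540.5, -50.3, 141.1]
ee_rot: [179.8, 0.0, 90.0]
force: [-1.4, 1.1, 4.5]
gripper_width: 10.1
gripper_force: 50.0
```

```bash
python3 -m crank '[{"dx":0,"dy":0,"dz":0,"yaw":0},{"dx":0,"dy":0,"dz":0,"yaw":0},{"dx":0,"dy":0,"dz":0,"yaw":0},{"dx":0,"dy":0,"dz":0.02,"yaw":0},{"dx":0,"dy":0,"dz":0.05,"yaw":0},{"dx":0,"dy":0,"dz":0.05,"yaw":0},{"dx":-0.03,"dy":0.05,"dz":0,"yaw":0},{"dx":-0.04,"dy":0.06,"dz":0,"yaw":0},{"dx":-0.04,"dy":0.06,"dz":0,"yaw":0},{"dx":-0.03,"dy":0.06,"dz":0,"yaw":0}]' 0.45 20;python3 - <<'E'
from h import *
t=grab("top","3");s=grab("side","3")
st=telemetry.state();print(st["time_s"],st["ee_pos"],st["gripper_width"])
cv2.imwrite("pics/c3.png",np.hstack([crop(t,220,170,160,130,480,390),crop(s,210,180,110,134,320,390)]))
E
```

```text
time_s: 8.65
ee_pos: [426.4, 135.0, 236.1]
ee_rot: [179.9, -0.0, 90.0]
force: [1.0, -0.8, -0.7]
gripper_width: 40.9
gripper_force: 0.0
8.75 [425.38951156 137.09825973 236.07318511] 41.034691817156855
```

View pics/c3.png

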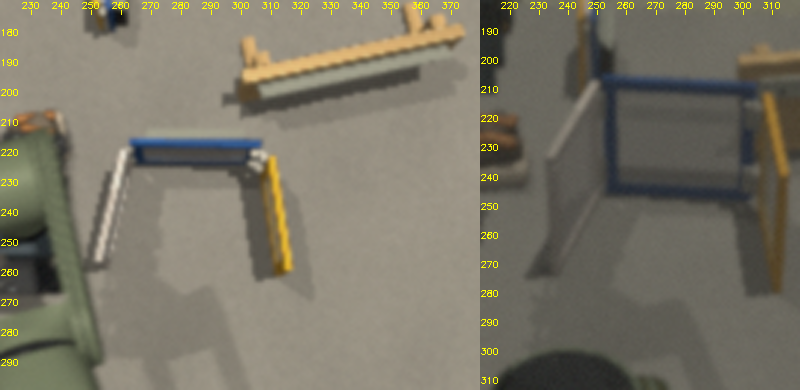

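The guard stands upright on free bench with the back leaf at top pixels (263–307,215). The white leaf runs (262,219)–(252,257) and the yellow (309,222)–(316,259).

Run:
```python
from h import *
for n,p in dict(bl=(263,215.5),br=(307,215.5),w0=(262,219),w1=(252.5,257),y0=(309,222),y1=(316,259)).items(): print(n,onz("top",*p,160).round(0))
t=cv2.imread("pics/top3.png");BR=t[:,:,0].astype(float)-t[:,:,2]
l,e,n=edge(BR,267,303,lambda u:(208,220),27,True);P=[onz("top",u,np.polyval(l,u),160) for u in(263,307)];print(e,np.round(P,1),yaw(P[1],P[0]))
```

```text
bl [543.  35. 160.]
br [ 545. -134.  160.]
w0 [530.  39. 160.]
w1 [385.  72. 160.]
y0 [ 520. -141.  160.]
y1 [ 380. -167.  160.]
0.082018455633292 [[ 543.7   34.9  160. ]
 [ 543.4 -133.6  160. ]] 89.86545009177534
```

```bash
python3 -m crank '[{"dx":0,"dy":0,"dz":-0.05,"yaw":0},{"dx":0,"dy":0,"dz":-0.05,"yaw":0},{"dx":0,"dy":0,"dz":-0.026,"yaw":0},{"dx":0,"dy":-0.03,"dz":0,"yaw":0},{"dx":0,"dy":-0.016,"dz":0,"yaw":0},{"dx":-0.004,"dy":-0.022,"dz":0,"yaw":0},{"dx":-0.005,"dy":-0.023,"dz":0,"yaw":0},{"dx":-0.002,"dy":-0.02,"dz":0,"yaw":0},{"dx":-0.002,"dy":-0.019,"dz":0,"yaw":0},{"dx":0.003,"dy":-0.019,"dz":0,"yaw":0}]' 0 20; python3 -m crank '[{"dx":0.003,"dy":-0.019,"dz":0,"yaw":0},{"dx":0.007,"dy":-0.018,"dz":0,"yaw":0},{"dx":0.0085,"dy":-0.018,"dz":0,"yaw":0},{"dx":0.0125,"dy":-0.015,"dz":0,"yaw":0},{"dx":0.0125,"dy":-0.015,"dz":0,"yaw":0},{"dx":0.01,"dy":-0.008,"dz":0,"yaw":0},{"dx":0.01,"dy":-0.008,"dz":0,"yaw":0},{"dx":0,"dy":0,"dz":0,"yaw":0}]';python3 - <<'E'
from h import *
t=grab("top","4");s=grab("side","4")
cv2.imwrite("pics/c4.png",np.hstack([crop(t,220,170,160,130,480,390),crop(s,210,180,110,134,320,390)]))
E
```

```text
time_s: 10.0
ee_pos: [419.5, 13.7, 134.3]
ee_rot: [180.0, -0.0, 90.0]
force: [-0.8, 1.3, 1.4]
gripper_width: 0.3
gripper_force: 0.8
time_s: 11.0
ee_pos: [471.1, -66.7, 133.9]
ee_rot: [180.0, 0.0, 90.0]
force: [0.0, 1.0, 0.3]
gripper_width: 0.2
gripper_force: 0.0
```

View pics/c4.png

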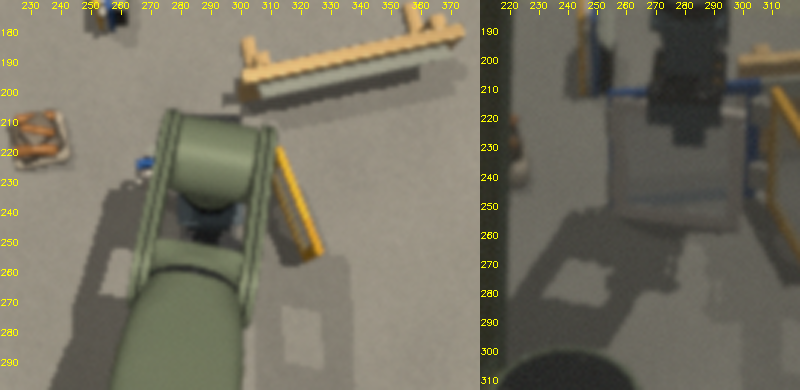

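```bash
python3 -m crank '[{"dx":0.01,"dy":-0.002,"dz":0,"yaw":0},{"dx":0.01,"dy":-0.002,"dz":0,"yaw":0},{"dx":0,"dy":0,"dz":0,"yaw":0},{"dx":-0.02,"dy":0,"dz":0,"yaw":0},{"dx":-0.03,"dy":0,"dz":0.05,"yaw":0},{"dx":-0.02,"dy":0,"dz":0.05,"yaw":0},{"dx":0,"dy":-0.06,"dz":0.02,"yaw":0},{"dx":0,"dy":-0.07,"dz":0,"yaw":0},{"dx":0,"dy":-0.06,"dz":0,"yaw":0},{"dx":0,"dy":-0.06,"dz":0,"yaw":0}]' 1
python3 - <<'E'
from h import *
t=grab("top","5");s=grab("side","5")
st=telemetry.state();print(st["time_s"],st["ee_pos"],st["gripper_width"])
cv2.imwrite("pics/c5.png",np.hstack([crop(t,220,170,160,130,480,390),crop(s,210,180,110,134,320,390)]))
E
```

```text
time_s: 12.35
ee_pos: [429.1, -270.6, 230.2]
ee_rot: [180.0, 0.0, 90.0]
force: [0.5, -0.4, 0.6]
gripper_width: 91.2
gripper_force: 0.0
12.45 [ 429.30794359 -272.96870711  229.74865065] 90.87756626862065
```

View pics/c5.png

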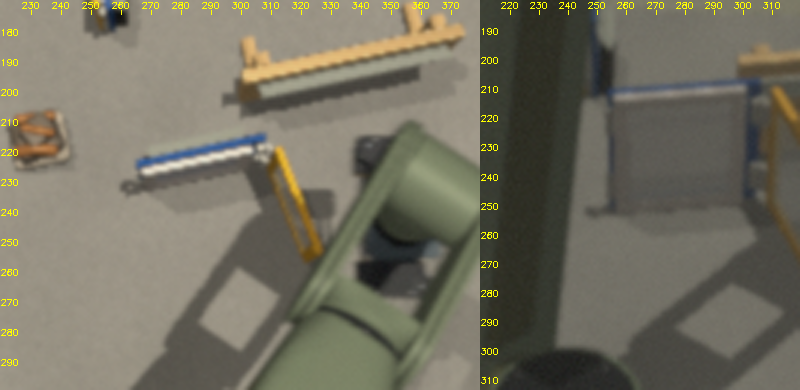

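Run:
```python
from h import *
t=cv2.imread("pics/top5.png");BR=t[:,:,0].astype(float)-t[:,:,2];V=t.min(2).astype(float)
m=lambda u:int(222-(u-266)*9/42)
l,e,n=edge(BR,269,303,lambda u:(m(u)-8,m(u)+3),27,True);P=[onz("top",u,np.polyval(l,u),160) for u in(265.5,308)];print(e,n,np.round(P,1).tolist(),yaw(P[1],P[0]))
l,e,n=edge(V,269,300,lambda u:(m(u)+3,m(u)+9),125,False);P=[onz("top",u,np.polyval(l,u),160) for u in(267,304)];print(e,n,np.round(P,1).tolist(),yaw(P[1],P[0]))
for u in (272,285,298):print(t[m(u)-4:m(u)+12,u].tolist())
for p in((311,219),(279,150),(324,254)):print(onz("top",*p,160).round(0))
```

```text
0.06224806813258036 35 [[514.8, 24.9, 160.0], [552.3, -137.5, 160.0]] 102.9817079606805
0.09637637301717565 32 [[493.3, 18.8, 160.0], [524.7, -122.1, 160.0]] 102.5642814384224
[[134, 149, 155], [135, 149, 155], [140, 157, 161], [143, 162, 165], [141, 160, 162], [142, 148, 144], [146, 112, 91], [143, 93, 60], [139, 126, 122], [188, 202, 211], [194, 211, 220], [140, 153, 161], [94, 100, 106], [83, 86, 89], [84, 88, 93], [82, 89, 95]]
[[134, 149, 156], [136, 151, 157], [140, 155, 160], [142, 162, 165], [143, 163, 164], [144, 153, 151], [147, 121, 103], [147, 97, 64], [139, 111, 99], [168, 176, 181], [192, 210, 218], [168, 182, 190], [111, 119, 124], [85, 87, 90], [85, 88, 91], [88, 93, 99]]
[[136, 151, 157], [138, 156, 160], [141, 161, 163], [141, 160, 162], [141, 151, 150], [144, 124, 107], [149, 101, 68], [145, 103, 78], [150, 147, 148], [191, 208, 218], [189, 207, 215], [127, 138, 143], [85, 90, 93], [79, 83, 87], [83, 89, 94], [85, 93, 97]]
[ 532. -149.  160.]
[807. -24. 160.]
[ 399. -197.  160.]
```

White lies flat: it is parallel to blue within 0.4° and the pack is 21 mm thick. The guard has turned to yaw 13°. Next is the yellow leaf.

```bash
python3 -m crank '[{"dx":0.01,"dy":0.02,"dz":0,"yaw":1},{"dx":0.009,"dy":0.02,"dz":0,"yaw":1},{"dx":0,"dy":0,"dz":-0.04,"yaw":0.6},{"dx":0,"dy":0,"dz":-0.04,"yaw":0},{"dx":0,"dy":0,"dz":-0.039,"yaw":0},{"dx":0,"dy":0,"dz":0,"yaw":0},{"dx":0,"dy":0,"dz":0,"yaw":0},{"dx":0,"dy":0,"dz":0,"yaw":0},{"dx":-0.004,"dy":0.019,"dz":0,"yaw":0},{"dx":-0.005,"dy":0.019,"dz":0,"yaw":0}]' 0 20;python3 -m crank '[{"dx":-0.011,"dy":0.024,"dz":0,"yaw":0},{"dx":-0.011,"dy":0.024,"dz":0,"yaw":0},{"dx":-0.002,"dy":0.019,"dz":0,"yaw":0},{"dx":-0.002,"dy":0.019,"dz":0,"yaw":0},{"dx":0.003,"dy":0.0195,"dz":0,"yaw":0},{"dx":0.003,"dy":0.0195,"dz":0,"yaw":0},{"dx":0.0075,"dy":0.018,"dz":0,"yaw":0},{"dx":0.0075,"dy":0.018,"dz":0,"yaw":0},{"dx":0.008,"dy":0.01,"dz":0,"yaw":0},{"dx":0.008,"dy":0.01,"dz":0,"yaw":0}]';python3 - <<'E'
from h import *
t=grab("top","6");s=grab("side","6")
st=telemetry.state();print(st["time_s"],st["ee_pos"],st["ee_rot"],st["force"])
cv2.imwrite("pics/c6.png",np.hstack([crop(t,220,170,160,130,480,390),crop(s,210,180,110,134,320,390)]))
E
```

```text
time_s: 13.7
ee_pos: [437.9, -206.1, 135.2]
ee_rot: [180.0, 0.0, 103.0]
force: [-0.7, -1.4, 0.5]
gripper_width: 0.2
gripper_force: 0.4
time_s: 14.95
ee_pos: [447.4, -61.7, 134.6]
ee_rot: [-180.0, -0.0, 103.0]
force: [0.2, 0.0, -0.5]
gripper_width: 0.5
gripper_force: 0.4
15.05 [447.89189036 -61.51834677 134.69073825] [ 1.79964588e+02 -2.20998746e-02  1.03023987e+02] [-0.39350907  0.1617359  -0.19754354]
```

View pics/c6.png

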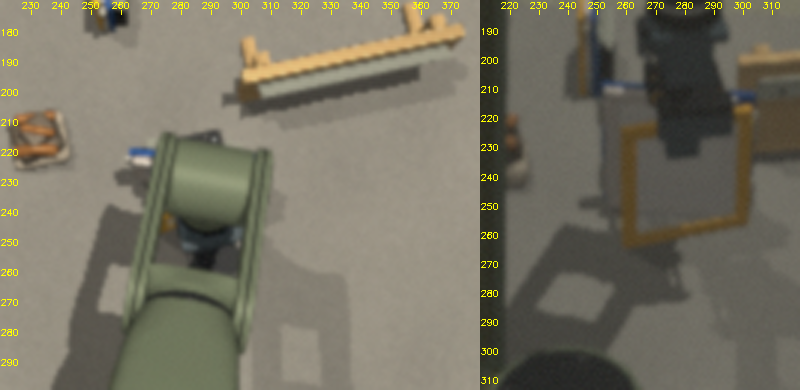

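```bash
python3 -m crank '[{"dx":0.012,"dy":0.01,"dz":0,"yaw":0},{"dx":0.012,"dy":0.005,"dz":0,"yaw":0},{"dx":0.012,"dy":0.002,"dz":0,"yaw":0},{"dx":0,"dy":0,"dz":0,"yaw":0},{"dx":-0.03,"dy":0,"dz":0,"yaw":0},{"dx":-0.02,"dy":0,"dz":0.05,"yaw":0},{"dx":0,"dy":0.03,"dz":0.06,"yaw":0},{"dx":0,"dy":0.07,"dz":0.01,"yaw":0},{"dx":0,"dy":0.07,"dz":0,"yaw":0},{"dx":0,"dy":0.06,"dz":0,"yaw":0}]' 1
python3 - <<'E'
from h import *
t=grab("top","7");s=grab("side","7")
st=telemetry.state();print(st["time_s"],st["ee_pos"],st["gripper_width"])
cv2.imwrite("pics/c7.png",np.hstack([crop(t,220,170,160,130,480,390),crop(s,210,180,110,134,320,390)]))
E
```

```text
time_s: 16.3
ee_pos: [435.9, 137.1, 231.3]
ee_rot: [179.9, -0.0, 103.0]
force: [-0.3, 0.0, -0.3]
gripper_width: 91.1
gripper_force: 0.0
16.4 [435.90871272 138.93601868 230.88809195] 91.41760558864272
```

View pics/c7.png

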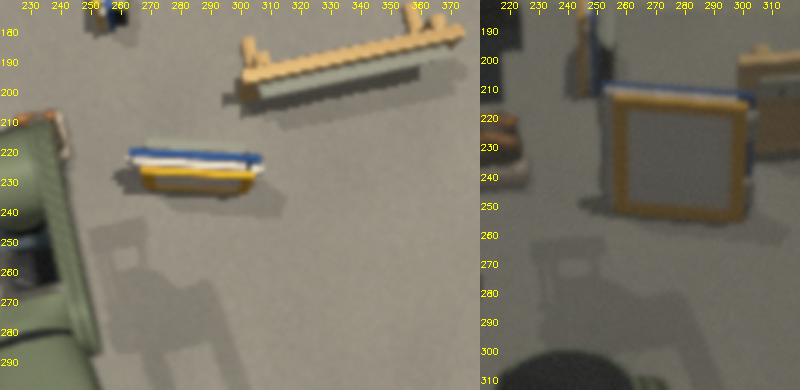

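The pack is nearly shut, with the blue/white/yellow bars at (263–307, 219/222/226). Next I measure its pose for the grasp.

Run:
```python
from h import *
t=cv2.imread("pics/top7.png");BR=t[:,:,0].astype(float)-t[:,:,2];YB=t[:,:,2].astype(float)-t[:,:,0]
l,e,n=edge(BR,267,300,lambda u:(211,224),27,True);P=np.array([onz("top",u,np.polyval(l,u),160) for u in(262.7,307)]);y=yaw(P[1],P[0])-90;print(e,n,P.round(1).tolist(),y)
c=np.cos(np.radians(y));s=np.sin(np.radians(y));m=P.mean(0)[:2];ex=np.array([c,s])
print("origin",m-5*ex,"pack centre",m-16*ex)
l,e,n=edge(YB,270,301,lambda u:(220,227),60,True);Q=[onz("top",u,np.polyval(l,u),160) for u in(267,305)];print("yellow inner",e,n,np.round(Q,1).tolist(),yaw(Q[1],Q[0])-90)
st=telemetry.state();d=m-16*ex-st["ee_pos"][:2];print("move",d/800,"yaw",(y-13.02)/5)
```

```text
0.0689194877695758 34 [[530.7, 35.8, 160.0], [523.7, -133.5, 160.0]] -2.3795379879561267
origin [522.18471809 -48.63331341] pack centre [511.19420316 -48.17660622]
yellow inner 0.06835079891441138 32 [[509.3, 19.0, 160.0], [503.2, -125.8, 160.0]] -2.4232945127750583
move [ 0.09410686 -0.23389078] yaw -3.0799075975912253
```

```bash
python3 -m crank '[{"dx":0.02,"dy":-0.055,"dz":0,"yaw":-1},{"dx":0.03,"dy":-0.06,"dz":0,"yaw":-1},{"dx":0.03,"dy":-0.06,"dz":0,"yaw":-1},{"dx":0.014,"dy":-0.059,"dz":0,"yaw":-0.08},{"dx":0,"dy":0,"dz":0,"yaw":0},{"dx":0,"dy":0,"dz":-0.04,"yaw":0},{"dx":0,"dy":0,"dz":-0.04,"yaw":0},{"dx":0,"dy":0,"dz":-0.035,"yaw":0},{"dx":0,"dy":0,"dz":0,"yaw":0},{"dx":0,"dy":0,"dz":0,"yaw":0}]' 1 50;  python3 -m crank '[{"dx":0,"dy":0,"dz":0,"yaw":0},{"dx":0,"dy":0,"dz":0,"yaw":0},{"dx":0,"dy":0,"dz":0,"yaw":0},{"dx":0,"dy":0,"dz":0,"yaw":0},{"dx":0,"dy":0,"dz":0,"yaw":0},{"dx":0,"dy":0,"dz":0,"yaw":0},{"dx":0,"dy":0,"dz":0,"yaw":0},{"dx":0,"dy":0,"dz":0,"yaw":0},{"dx":0,"dy":0,"dz":0,"yaw":0},{"dx":0,"dy":0,"dz":0,"yaw":0}]' 0 50
```

```text
time_s: 17.65
ee_pos: [511.6, -51.7, 139.9]
ee_rot: [179.9, 0.0, 87.6]
force: [-0.5, -0.7, 0.4]
gripper_width: 91.4
gripper_force: 0.0
time_s: 18.9
ee_pos: [511.3, -51.9, 138.8]
ee_rot: [180.0, 0.0, 87.6]
force: [0.2, -0.3, 0.7]
gripper_width: 30.5
gripper_force: 50.0
```

```bash
python3 -m crank '[{"dx":0,"dy":0,"dz":0.01,"yaw":0},{"dx":0,"dy":0,"dz":0.03,"yaw":0},{"dx":0,"dy":0,"dz":0.028,"yaw":0},{"dx":0,"dy":-0.02,"dz":0,"yaw":0.5},{"dx":0,"dy":-0.04,"dz":0,"yaw":0.7},{"dx":0,"dy":-0.05,"dz":0,"yaw":0.7},{"dx":0,"dy":-0.05,"dz":0,"yaw":0.7},{"dx":0.01,"dy":-0.05,"dz":0,"yaw":0.46},{"dx":0.02,"dy":-0.05,"dz":0,"yaw":0},{"dx":0.0185,"dy":-0.0255,"dz":0,"yaw":0}]';python3 -m crank '[{"dx":0,"dy":0,"dz":0,"yaw":0},{"dx":0,"dy":0,"dz":0,"yaw":0}]'
python3 - <<'E'
from h import *
t=grab("top","8");s=grab("side","8")
st=telemetry.state();print(st["time_s"],st["ee_pos"],st["ee_rot"],st["gripper_width"])
cv2.imwrite("pics/c8.png",np.hstack([crop(t,280,160,130,130,400,400),crop(s,270,140,130,130,400,400)]))
E
```

```text
time_s: 20.15
ee_pos: [549.2, -282.1, 192.3]
ee_rot: [-179.9, -0.1, 102.8]
force: [-0.4, 0.6, -4.5]
gripper_width: 31.0
gripper_force: 50.0
time_s: 20.4
ee_pos: [548.8, -279.4, 192.3]
ee_rot: [-179.9, -0.1, 102.9]
force: [0.6, 0.4, -6.2]
gripper_width: 30.8
gripper_force: 50.0
20.5 [ 549.09155026 -279.21680957  192.9008438 ] [-1.79933720e+02 -7.44555758e-02  1.02927154e+02] 31.04957733557636
```

View pics/c8.png

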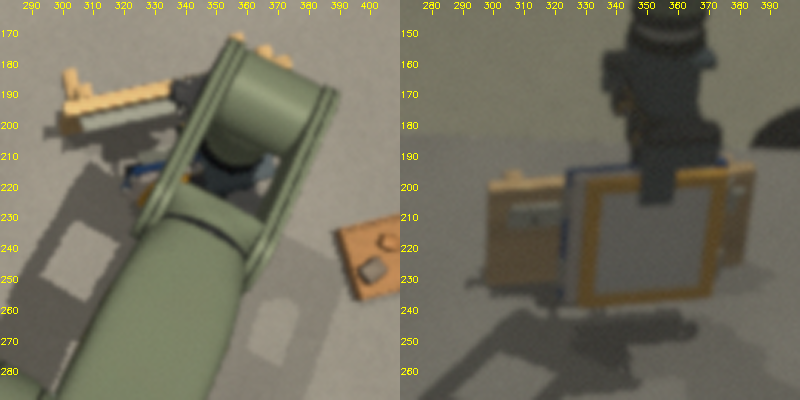

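The pack is held upright and shut in front of the board, with its bottom below the rail and its strip above it. I'm approaching.

```bash
python3 -m crank '[{"dx":0.02,"dy":0.004,"dz":0,"yaw":0},{"dx":0.02,"dy":0.004,"dz":0,"yaw":0},{"dx":0.02,"dy":0.004,"dz":0,"yaw":0},{"dx":0.0144,"dy":0.0034,"dz":0,"yaw":0},{"dx":0,"dy":0,"dz":0,"yaw":0},{"dx":0,"dy":0,"dz":0,"yaw":0}]';python3 -m crank '[{"dx":0,"dy":0,"dz":-0.01,"yaw":0},{"dx":0,"dy":0,"dz":-0.01,"yaw":0},{"dx":0,"dy":0,"dz":-0.007,"yaw":0},{"dx":0,"dy":0,"dz":0,"yaw":0},{"dx":0,"dy":0,"dz":0,"yaw":0}]'
```

```text
time_s: 21.25
ee_pos: [608.9, -267.9, 193.0]
ee_rot: [-179.9, -0.0, 102.9]
force: [0.0, 0.1, -4.8]
gripper_width: 30.9
gripper_force: 50.0
time_s: 21.88
ee_pos: [609.5, -268.0, 171.7]
ee_rot: [180.0, 0.0, 102.9]
force: [-0.6, -0.3, -5.0]
gripper_width: 31.2
gripper_force: 50.0
```

```bash
python3 -m crank '[{"dx":0,"dy":0,"dz":-0.002,"yaw":0},{"dx":0,"dy":0,"dz":-0.002,"yaw":0},{"dx":0,"dy":0,"dz":0,"yaw":0}]';python3 -m crank '[{"dx":0,"dy":0,"dz":-0.002,"yaw":0},{"dx":0,"dy":0,"dz":-0.002,"yaw":0},{"dx":0,"dy":0,"dz":0,"yaw":0}]'
```

```text
time_s: 22.25
ee_pos: [609.3, -267.9, 168.2]
ee_rot: [-180.0, -0.0, 102.9]
force: [0.5, 0.3, -5.3]
gripper_width: 30.9
gripper_force: 50.0
time_s: 22.62
ee_pos: [609.6, -267.9, 165.2]
ee_rot: [180.0, 0.0, 102.9]
force: [0.3, 0.4, -4.2]
gripper_width: 31.2
gripper_force: 50.0
```

```bash
python3 -m crank '[{"dx":0.002,"dy":0.0005,"dz":-0.002,"yaw":0},{"dx":0.002,"dy":0.0005,"dz":-0.002,"yaw":0},{"dx":0,"dy":0,"dz":0,"yaw":0}]';python3 -m crank '[{"dx":0.002,"dy":0.0005,"dz":-0.003,"yaw":0},{"dx":0,"dy":0,"dz":0,"yaw":0},{"dx":0,"dy":0,"dz":0,"yaw":0}]'
```

```text
time_s: 23.0
ee_pos: [612.9, -267.0, 161.9]
ee_rot: [180.0, 0.0, 102.9]
force: [1.0, 0.0, -4.7]
gripper_width: 30.3
gripper_force: 50.0
time_s: 23.38
ee_pos: [614.8, -266.7, 159.9]
ee_rot: [179.9, 0.0, 102.9]
force: [2.7, 0.5, -2.8]
gripper_width: 30.9
gripper_force: 50.0
```

Contact loads appear on the cleat slope with the strip about 1 mm above home. I'm releasing.

```bash
python3 -m crank '[{"dx":0,"dy":0,"dz":0,"yaw":0},{"dx":0,"dy":0,"dz":0,"yaw":0},{"dx":0,"dy":0,"dz":0,"yaw":0},{"dx":0,"dy":0,"dz":0,"yaw":0},{"dx":0,"dy":0,"dz":0,"yaw":0},{"dx":0,"dy":0,"dz":0,"yaw":0}]' 0.8;python3 -m crank '[{"dx":0,"dy":0,"dz":0.02,"yaw":0},{"dx":0,"dy":0,"dz":0.05,"yaw":0},{"dx":0,"dy":0,"dz":0.05,"yaw":0},{"dx":-0.04,"dy":0.05,"dz":0,"yaw":0},{"dx":-0.04,"dy":0.06,"dz":0,"yaw":0},{"dx":-0.04,"dy":0.06,"dz":0,"yaw":0},{"dx":-0.04,"dy":0.06,"dz":0,"yaw":0},{"dx":0,"dy":0.06,"dz":0,"yaw":0},{"dx":0,"dy":0,"dz":0,"yaw":0}]'
python3 - <<'E'
from h import *
t=grab("top","9");s=grab("side","9")
cv2.imwrite("pics/c9.png",np.hstack([crop(t,280,160,130,130,400,400),crop(s,270,140,130,130,400,400)]))
E
```

```text
time_s: 24.12
ee_pos: [614.1, -266.7, 159.6]
ee_rot: [-180.0, -0.0, 102.9]
force: [-0.5, -0.4, 0.1]
gripper_width: 73.1
gripper_force: 0.0
time_s: 25.25
ee_pos: [486.0, -32.4, 257.3]
ee_rot: [179.8, 0.0, 103.1]
force: [-0.1, -0.0, 0.3]
gripper_width: 73.0
gripper_force: 0.0
```

View pics/c9.png

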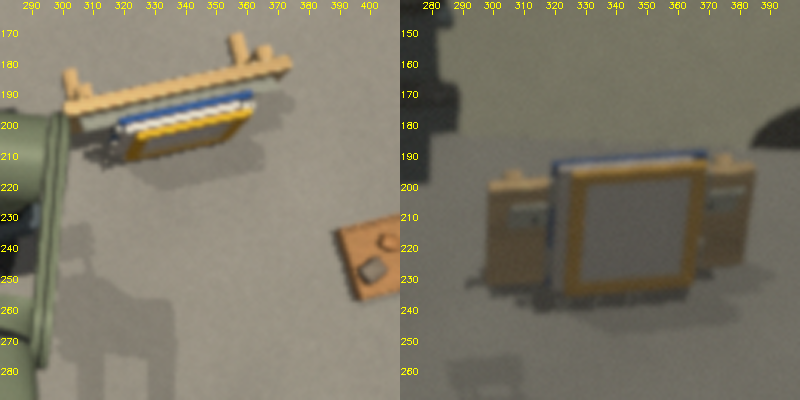

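The guard hangs on the rail, shut. I'll check its pose numerically: with the top at z 180, its rear edge should be at board x -26.4 and z can be triangulated.

Run:
```python
from h import *
t=cv2.imread("pics/top9.png");BR=t[:,:,0].astype(float)-t[:,:,2];YB=-BR
m=lambda u:int(198-(u-320)*9/42)
l,e,n=edge(BR,322,359,lambda u:(m(u)-7,m(u)+4),27,True)
for z in(178,180,182):
    P=np.array([onz("top",u,np.polyval(l,u),z) for u in(318.5,362)])
    d=P.mean(0)[:2]-[656.4,-256];print(z,round(e,2),n,P.round(1).tolist(),"yaw",yaw(P[1],P[0])-90,"bx",d@[.9748,.2232],"by",d@[-.2232,.9748],"len",np.linalg.norm(P[0]-P[1]))
l2,e,n=edge(YB,326,358,lambda u:(m(u)+2,m(u)+9),60,True);Q=np.array([onz("top",u,np.polyval(l2,u),180) for u in(324,358)])
print("yel inner yaw",yaw(Q[1],Q[0])-90,"bx",(Q.mean(0)[:2]-[656.4,-256])@[.9748,.2232])
s=cv2.imread("pics/side9.png");B=s[:,:,0].astype(float)-s[:,:,2]
ls,e,n=edge(B,324,370,lambda u:(182,196),10,True)
# height: intersect side rays at a column with the top-view plane (camera centre + line)
o,d1=ray("top",318.5,np.polyval(l,318.5));_,d2=ray("top",362,np.polyval(l,362));N=np.cross(d1,d2)
for u in(330,345,360):
    a,d=ray("side",u,np.polyval(ls,u));print("rear top edge 3D",(a+d*(N@(o-a))/(N@d)).round(1),e)
```

```text
178 0.06 38 [[611.2, -176.5, 178.0], [649.2, -343.2, 178.0]] yaw 12.826617117331196 bx -26.37435165105713 by 2.093220251925667 len 171.02078225120323
180 0.06 38 [[610.8, -176.3, 180.0], [648.7, -342.8, 180.0]] yaw 12.82661711733121 bx -26.770176373200798 by 2.5111612535272814 len 170.77918255149234
182 0.06 38 [[610.3, -176.1, 182.0], [648.2, -342.3, 182.0]] yaw 12.826617117331224 bx -27.16600109534447 by 2.929102255128896 len 170.53758285178134
yel inner yaw 12.977751446068922 bx -47.325055867870006
rear top edge 3D [ 619.8 -215.8  179.9] 0.1302848675918903
rear top edge 3D [ 631.  -264.9  179.8] 0.1302848675918903
rear top edge 3D [ 642.3 -314.3  179.6] 0.1302848675918903
```

```bash
python3 -c "
from workcell import ticket
print(ticket.job_done())"
```

```text
the job is handed in; nothing more can be done
None
```

I handed the job in: the folded guard hangs shut on the cleat, and the last camera measurement put it within about 0.5 mm of home in depth and height and 0.1° of parallel to the board; the judge's result was not shown.

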